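# Unhinge the box lid, rack it and nest the matching tub

### The job

Raise the lid of the storage box by its bar handle until it stands upright, lift it straight up off its hinge pins and leave it standing in the lid rack, hinge edge down. Then take from the sloping tray the one tub that matches the tub in the box and nest it fully and upright in that tub, inside the box; leave the other two tubs and everything else where they are.

Things in the scene. Friction and masses are not known exactly. Their poses are not given: they have to be found in the camera images.
- box: Grey open-topped storage box, fixed, 170 (x) by 200 (y) by 100 mm high, walls and floor 5 mm. Origin: centre of its underside, on the table. Its x axis points from the front wall to the hinge side, away from the robot; y along the hinge line; z up.
- box_pins (a point): Middle of the box's hinge line: two short steel pins, 7 mm thick, lie along the box's y at y = +-60 mm, at x = 101 mm and z = 103 mm in the box frame (16 mm behind the back wall, fixed). Each is carried by two steel lugs.
- lid_handle (a point): Centre of the lid's round steel bar handle, 10 mm thick, 110 mm long along y; it can pivot between flat pads. Lid axes: closed, as the box's; upright, x points down. The bar lies 214 mm from the hinge line along -x and 28 mm above it along z, 24 mm beyond the plate's free edge and 25 mm above its top face: pinch it from above, closed or upright. Lid: grey plate 169 by 204 by 6 mm, 0.2-0.4 kg.
- lid_hinge (a point): Middle of the lid's hinge line, mid-plate. Two forks (22 mm wide, 19 mm thick, slot 10 mm, 3 mm side play) straddle the pins at y = +-60 mm; they open towards lid +x and end 12 mm past this point. Upright they open downwards: raised 15 mm or more, the lid is off. A rib behind the box's front wall stops it sliding off. It can tip 10 degrees past upright; let go, it falls; hung by the bar, its hinge edge swings some degrees towards its top side.
- rack: Steel lid rack, fixed: base 220 (x) by 100 (y) by 8 mm, two straight walls along x form a V, 26 mm apart at the base and 70 mm at their tops, 113 mm high. Origin: centre of the underside; x along the slot, ends alike. The lid stands with its 204 mm width along the slot, forks on the base (hinge line 20 mm above the table), facing either side.
- tray: Dark steel sloping tray, fixed, 280 mm wide (y), holding three tubs in a row along y, 84 mm apart, in any order. Its board rises along x (away from the robot) at 25 degrees; a lip runs along the low front edge. Origin: centre under it, on the table. z up.
- round_tub (a point): The matching tub on the tray: round, tapered, grey plastic, 42 mm across at the foot, 64 mm at the rim, 70 mm high, wall 3 mm, bottom 30 mm thick, 0.08-0.17 kg. Point: on its axis, 35 mm above the foot. z along its axis to the mouth; on the tray it leans 25 degrees, the mouth towards the low front edge. It may be gripped across the rim.
- box_tub (a point): The same kind of tub, loose, standing upright in the box. Point: on its axis, half-way up (35 mm above its foot). A second tub nested fully in it sits 30 mm higher (its foot on the inner bottom), with 1.7 mm radial play.
- square_tub (a point): Square straight-sided tub, 48 by 48 by 62 mm high, on the tray: does not nest, to be left. Point: its centre, half-way up.
- low_tub (a point): Low wide round tub, 82 mm across the rim, 42 mm high, on the tray: does not nest, to be left. Point: on its axis, half-way up.
- tape: Bystander: roll of packing tape; to be left alone.
- parcel: Bystander: small parcel; to be left alone.
- mug: Bystander: mug; to be left alone.
- scanner: Bystander: hand scanner; to be left alone.
- labels: Bystander: box of labels; to be left alone.
- spray: Bystander: white bottle; to be left alone.
Not all that is in view belongs to the job. What is shaped like the rack but green is not meant. Leave any blue look-alike of the part that bears round_tub alone.

How it is judged (in metres and radians):
On the way, in this order (a step that is already met when the one before it is completed fails the run):
1. the lid is raised upright (within 12 degrees) with its forks still on the hinge pins (angle between lid_handle's own x axis and vertical above 2.93 rad and distance between lid_hinge and box_pins below 0.01 m), for 0.2 s.
2. the lid is lifted up off its pins, still upright (within 25 degrees) (z of lid_hinge in the frame of box_pins above 0.025 m and horizontal distance between lid_hinge and box_pins below 0.04 m and angle between lid_handle's own x axis and vertical above 2.7 rad), for 0.05 s.
3. the lid stands in the rack, hinge edge down on its base (x of lid_hinge in the frame of rack between -0.04 and 0.04 m and y of lid_hinge in the frame of rack between -0.02 and 0.02 m and z of lid_hinge in the frame of rack between 0 and 0.03 m and angle between lid_handle's own x axis and vertical above 2.7 rad), for 0.2 s.
At the end, for the whole second after the job is handed in: Lid stands in the rack, hinge edge on its base (40 mm along, 20 mm across), upright within 25 degrees. Round tub nested in the box's tub (axes within 8 mm, 22 to 36 mm higher), both upright within 7 degrees, the lower on the box floor. All other loose things within 30 mm of their starts (all of step 3 and horizontal distance between round_tub and box_tub below 0.008 m and z of round_tub in the frame of box_tub between 0.022 and 0.036 m and angle between each of round_tub, box_tub's own z axis and vertical below 0.12 rad and x of box_tub in the frame of box between -0.065 and 0.065 m and y of box_tub in the frame of box between -0.08 and 0.08 m and z of box_tub in the frame of box between 0.03 and 0.05 m and distance of each of square_tub, low_tub, tape, parcel, mug, scanner, labels, spray from where it was at the start of the episode below 0.03 m); the robot touches nothing.
It fails at once if the square or the low tub moved more than 60 mm (distance of any of square_tub, low_tub from where it was at the start of the episode above 0.06 m).
It also fails if it takes over 67 s, if anything falls off the work surface, if the arm or the gripper's body presses on something with over 40 N, if the wrist force passes 120 N, or if a joint passes its speed limit or range.

### The arm

A 6-joint arm with a two-finger parallel gripper is mounted at the origin on the work surface. World frame = base frame: x ahead of the robot, y to its left, z up, the work surface at z = 0. Lengths are in mm, angles in rad, forces in N, time in s.
With the tool pointing down it reaches from about 350 to 975 mm from the base axis. Payload 7.1 kg.
Tool frame: the origin (TCP) lies on the front face of the gripper's body, between the roots of the fingers; the fingertips stand 80 mm ahead of it and the grasp point (between the pads) lies 61 mm ahead of it (env.tips_ahead is the distance from the TCP to the fingertips, in mm); z points along the fingers, y is the line along which they close (so a half turn about z gives the same grasp; the last joint's range is limited). The gripper opens to 88 mm and grips with 3 to 60 N. Pads are 20 mm wide; open, the fingers measure 115 mm over their backs; the gripper's body (75 mm by 178 mm) begins 61 mm behind the grasp point.
Start: joints at [-1.271, 0.423, 1.63, -0, 1.089, -0.019], TCP at [195.91, -593.485, 302.675] pointing down, gripper open.
Joint ranges: [-3, 3], [-0.9, 2.11], [0.09, 2.58], [-1.31, 4.45], [0.11, 2.69], [-2.54, 2.54]. Speed limits (rad/s): [2.39, 2.39, 3.01, 3.14, 3.14, 3.14].

### API

Orientations are given as a unit quaternion [x, y, z, w].
In Python, from station import env, set_gripper, viewer, workorder gives the robot as it stands. Calls block until the motion is done:
- env.reach(position, orientation): joint-space move of the TCP to a pose.
- env.move_l(position, rot=None, rate=150, f_stop=None): straight line of the TCP; rot=None keeps the orientation; rate is the mean speed in mm/s. With f_stop (N) it stops when the force on the tool has changed by that much, and returns True; else False.
- env.move_joints(angles): joint-space move.
- set_gripper(opening): finger opening in mm; the grip force is fixed at half the most; returns when the fingers have stopped.
- env.hold(seconds).
- env.ik(position, orientation): joint angles nearest the present ones, or None.
- env.read_state(): the state.
- viewer.camera(name): name is "side" or "top"; returns the picture (400x640x3 uint8, blue, green, red); there is no depth.
- viewer.camera_params(name): a dict with "fx", "fy", "cx", "cy" (pixels), "pose" (4x4, takes a point from camera to world coordinates). Camera axes: x right, y up, looking along -z (the intrinsics and any distortion apply to the point x, -y, -z); pixel columns grow to the right and rows downward; lengths in mm; the calibration is good to about 2 mm. A picture is of the moment at which its call begins. camera_params takes no time and is no camera call.
A pose or a line that the arm cannot do raises env.IKError and nothing moves.
- workorder.sign_off(): hands the job in; it is judged then, once.
The state is a dict: "time_s": time; "qpos": joint angles; "dq": joint speeds; "tau": joint torques, N m; "tool_pos": TCP position; "orientation": TCP orientation; "force": force on the tool from outside, world axes, zero at the start; "wrist_torque": the same for the moment, N m; "width": finger opening in mm; "grip_force": force on a finger pad.
Only numpy, scipy, OpenCV 4.12 (cv2) and the standard library are available. Lean on these libraries where they do the work, as an engineer would, in place of code of your own. Each camera call takes 0.05 s, during which the arm holds its last target. There are 200 camera calls.

## Working session

There is one attempt and no reset: what is moved stays moved. The work goes in short steps, each a Python script; the robot and the scene stay as the last script left them, time stands still between calls to the robot, and variables do not carry over. Pictures are saved under pics/ and viewed, at most 10 in all, crops included, and the job is handed in when it is done.

```bash
mkdir -p pics; ls; python3 - <<'E'
from station import env, set_gripper, viewer, workorder
import cv2
for n in("side","top"):
    im=viewer.camera(n); cv2.imwrite(f"pics/{n}0.png",im)
    p=viewer.camera_params(n); print(n,p)
s=env.read_state(); print(s["time_s"],s["orientation"],s["tool_pos"])
E
```

```text
pics
side {'fx': 417.16852771392064, 'fy': 417.16852771392064, 'cx': 316.734581959048, 'cy': 198.8756801388596, 'pose': array([[-9.65413947e-01,  2.06122883e-01, -1.59653588e-01,
         3.03210205e+02],
       [-2.60014671e-01, -7.16098923e-01,  6.47761301e-01,
         7.58552617e+02],
       [ 1.91906644e-02,  6.66870069e-01,  7.44926862e-01,
         9.61550704e+02],
       [ 0.00000000e+00,  0.00000000e+00,  0.00000000e+00,
         1.00000000e+00]])}
top {'fx': 504.24477434931583, 'fy': 504.24477434931583, 'cx': 313.20439938532854, 'cy': 188.01714439176487, 'pose': array([[-1.29524176e-02,  9.82219863e-01, -1.87286881e-01,
         1.80482132e+02],
       [-9.99908292e-01, -1.19822430e-02,  6.31134760e-03,
         3.57583614e+01],
       [ 3.95501405e-03,  1.87351453e-01,  9.82284985e-01,
         1.71268611e+03],
       [ 0.00000000e+00,  0.00000000e+00,  0.00000000e+00,
         1.00000000e+00]])}
0.1 [ 9.87320412e-01  1.58738559e-01 -1.03932908e-04 -6.79991922e-04] [ 195.79270658 -593.12768491  301.97066592]
```

View pics/top0.png

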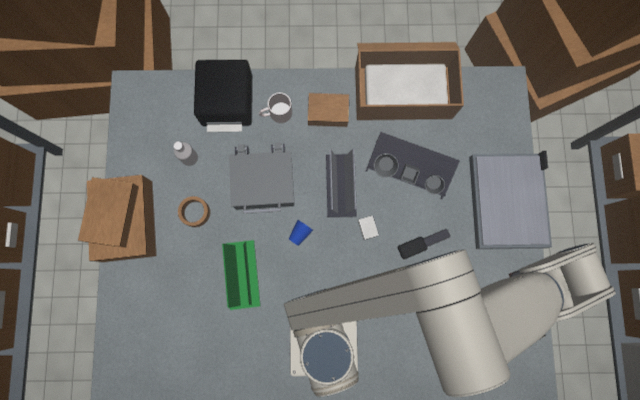

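View pics/side0.png

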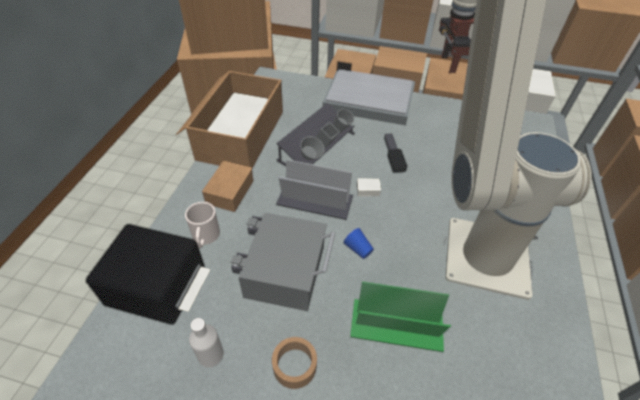

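Top view: box (262,180) with handle bar at about (264,209) and hinge lugs at (241,150) and (279,149). Grey rack at (341,183), green look-alike at (240,275). Tray at (412,165) with the three tubs at (386,163), (410,174) and (434,184). A blue tub-like thing lies at (300,232); I leave it alone. I'll enlarge these.

```bash
python3 - <<'E'
import cv2
t=cv2.imread("pics/top0.png")[128:222,222:466]; s=cv2.imread("pics/side0.png")[95:310,225:370]
cv2.imwrite("pics/tc.png",cv2.resize(t,None,fx=3.25,fy=3.25,interpolation=2))
cv2.imwrite("pics/sc.png",cv2.resize(s,None,fx=2.75,fy=2.75,interpolation=2))
E
```

```text
(no output)
```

View pics/tc.png

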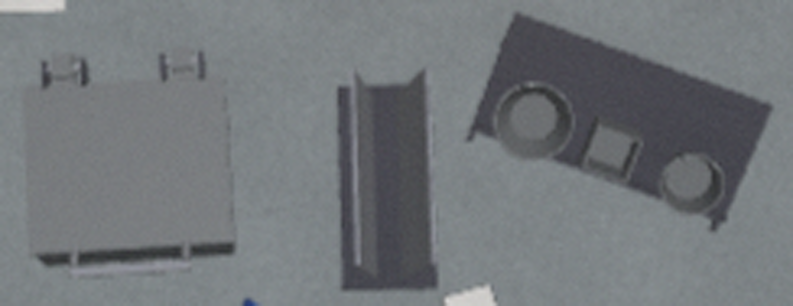

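View pics/sc.png

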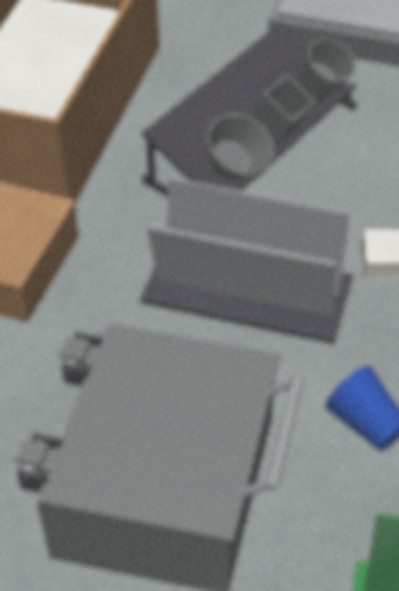

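Enlarged: the tray tubs are low wide (tc 535,120; rim about 76–80 mm), square (612,150), and round tapered (692,182; rim about 63 mm). The round one at the −y end fits round_tub. The grey rack is the target rack. Next I fit the poses from both views.

```bash
cat > h.py <<'E'
import numpy as np, cv2
from scipy.optimize import least_squares
from scipy.spatial.transform import Rotation as R
from station import env, set_gripper, viewer, workorder
P={n:viewer.camera_params(n) for n in("side","top")}
def proj(n,X):
    p=P[n]; T=np.linalg.inv(p["pose"]); c=np.atleast_2d(X)@T[:3,:3].T+T[:3,3]
    return np.c_[p["fx"]*c[:,0]/-c[:,2]+p["cx"], p["fy"]*-c[:,1]/-c[:,2]+p["cy"]]
def tri(obs):  # {cam:(u,v)} -> point, residuals px
    r=least_squares(lambda X:np.concatenate([proj(n,X)[0]-uv for n,uv in obs.items()]),[600,0,50]); return r.x,r.fun
def planar(obs,x0): # list (cam,local xyz,uv) -> x,y,yaw
    def f(q):
        Rz=R.from_euler("z",q[2]).as_matrix(); t=np.array([q[0],q[1],0])
        return np.concatenate([proj(c,Rz@np.array(l)+t)[0]-uv for c,l,uv in obs])
    r=least_squares(f,x0,x_scale=[10,10,.05],loss="soft_l1"); return r.x,f(r.x).reshape(-1,2)
def tool(yaxis,z=(0,0,-1)):  # quaternion with tool z and closing axis
    z=np.array(z,float);z/=np.linalg.norm(z);y=np.array(yaxis,float);y-=z*(y@z);y/=np.linalg.norm(y)
    return R.from_matrix(np.c_[np.cross(y,z),y,z]).as_quat()
def tcp(g,q,d=61): return np.array(g)-d*R.from_quat(q).as_matrix()[:,2]
E
python3 - <<'E'
from h import *
np.set_printoptions(precision=1,suppress=True)
T=lambda a,b:np.array([222+(a+.5)/3.25-.5,128+(b+.5)/3.25-.5]); S=lambda a,b:np.array([225+(a+.5)/2.75-.5,95+(b+.5)/2.75-.5])
z=106
o=[("top",(80,102,z),T(24,88)),("top",(80,-102,z),T(226,84)),("top",(-89,-102,z),T(235,243)),("top",(-89,102,z),T(36,254)),("top",(-113,55,131),T(72,271)),("top",(-113,-55,131),T(190,265)),
("side",(80,-102,z),S(107,325)),("side",(-89,-102,z),S(281,353)),("side",(-89,102,z),S(232,540)),("side",(80,102,z),S(40,503)),("side",(-113,-55,131),S(298,380)),("side",(-113,55,131),S(271,488))]
q,r=planar(o,[600,150,0]);print("box",q,np.round(q[2],4));print(r)
for k,yaw0 in(("rack",0.),):
  o=[("top",(110,50,8),T(338,86)),("top",(-110,50,8),T(342,290)),("top",(-110,-50,8),T(438,289)),("top",(110,-35,113),T(425,70)),("top",(-110,-35,113),T(434,262)),("top",(110,35,113),T(357,72)),("top",(-110,35,113),T(360,265)),
  ("side",(110,50,8),S(141,300)),("side",(-110,50,8),S(334,342)),("side",(-110,-50,8),S(351,280)),("side",(110,35,113),S(150,231)),("side",(-110,35,113),S(338,263)),("side",(110,-35,113),S(168,181)),("side",(-110,-35,113),S(348,213))]
  q,r=planar(o,[600,-60,yaw0]);print(k,q,np.round(q[2],4));print(r)
for n,t,s in(("low",T(535,120),S(240,146)),("round",T(692,182),S(331,61))): print(n,*tri({"top":t,"side":s}))
print("tray corners",tri({"top":T(515,13),"side":S(146,132)}))
E
```

```text
box [524.  195.8   0. ] 0.0486
[[-0.4  0.7]
 [-0.5 -1.7]
 [-0.5  0.1]
 [-2.5  0.5]
 [ 0.3  0.7]
 [-1.3  0.4]
 [ 0.8 -1.1]
 [-0.4  0. ]
 [-0.1 -0.3]
 [-0.4 -1.1]
 [-0.5  0. ]
 [ 0.4 -2.3]]
rack [514.3 -69.7   0. ] 0.0054
[[-0.3  0.3]
 [-0.   0.2]
 [-0.2  0. ]
 [-0.3 -3.2]
 [-0.8  4.1]
 [-0.7 -3.5]
 [ 0.1  3.6]
 [-0.7 -0.7]
 [ 0.  -0.7]
 [ 0.6 -2.3]
 [-4.3 -3.5]
 [ 2.4  0.1]
 [-3.4 -1.3]
 [ 3.7  1.3]]
low [ 566.9 -219.6   75.9] [ 0.   0.7 -0.6 -0.2]
round [ 494.2 -369.7  104.7] [ 0.   0.7 -0.7 -0.2]
tray corners (array([ 677. , -202.3,   85.3]), array([ 0.1,  1.1, -1. , -0.3]))
```

Box and rack fits are good: box residuals are about 1–2 px, and the rack's wall ends are symmetric, so only their assumed length is off. The round rim is at z=105 and the tub pitch comes to about 166/2 mm against the given 84. Next I check reachability.

```bash
cat >> h.py <<'E'
BX=np.array([524.,195.8,0]); BY=.0486; BR=R.from_euler("z",BY).as_matrix()
RK=np.array([514.3,-69.7,0]); RY=.0054
def box(x,y,z): return BR@np.array([x,y,z])+BX
def bar(a,r=0): # bar centre at raise angle a (rad); r: shift along lid -x
    c,s=np.cos(a),np.sin(a); l=np.array([-214-r,28]); 
    return box(101+l[0]*c+l[1]*s,0,103-l[0]*s+l[1]*c)
TX=np.array([np.cos(-.36),np.sin(-.36),0])
TAX=np.array([0,0,np.cos(np.radians(25))])-np.sin(np.radians(25))*TX
RIM=np.array([494.2,-369.7,104.7])
E
python3 - <<'E'
from h import *
np.set_printoptions(precision=2,suppress=True)
bx=BR[:,0]
for s in(1,-1):
  q=tool(s*bx)
  for n,g in(("bar",bar(0)),("45",bar(.8)),("90",bar(np.pi/2)),("lift",bar(np.pi/2)+[0,0,60])): print(s,n,g,env.ik(tcp(g,q),q))
  q=tool([0,s,0])
  for zz in(240,375): print(s,"rack",env.ik(tcp([RK[0],RK[1],zz],q),q))
  for n,y in(("x",TX),("y",np.array([-TX[1],TX[0],0]))):
    q=tool(s*y,-TAX); print(s,"tub",n,env.ik(tcp(RIM-4*TAX,q),q), env.ik(tcp(RIM+80*TAX,q),q))
E
```

```text
1 bar [411.13 190.31 131.  ] [ 0.41  0.36  2.08 -0.    0.71  0.36]
1 45 [496.02 194.44 276.02] [ 0.35  0.25  1.8  -0.    1.09  0.3 ]
1 90 [652.85 202.07 317.  ] [ 0.28  0.44  1.42 -0.    1.28  0.23]
1 lift [652.85 202.07 377.  ] [ 0.28  0.4   1.35 -0.    1.39  0.23]
1 rack [-0.16  0.27  1.86 -0.    1.01 -1.73]
1 rack [-0.16  0.13  1.71 -0.    1.3  -1.73]
1 tub x [-0.73  0.52  1.99  0.62  0.27 -0.94] [-0.76  0.34  2.03  0.44  0.4  -0.78]
1 tub y [-0.73  0.52  1.99  0.62  0.27 -2.51] [-0.76  0.34  2.03  0.44  0.4  -2.35]
-1 bar [411.13 190.31 131.  ] None
-1 45 [496.02 194.44 276.02] None
-1 90 [652.85 202.07 317.  ] None
-1 lift [652.85 202.07 377.  ] None
-1 rack [-0.16  0.27  1.86 -0.    1.01  1.41]
-1 rack [-0.16  0.13  1.71 -0.    1.3   1.41]
-1 tub x [-0.73  0.52  1.99  0.62  0.27  2.2 ] [-0.76  0.34  2.03  0.44  0.4   2.36]
-1 tub y [-0.73  0.52  1.99  0.62  0.27  0.63] [-0.76  0.34  2.03  0.44  0.4   0.79]
```

```bash
python3 - <<'E'
from h import *
np.set_printoptions(precision=1,suppress=True)
q=tool(BR[:,0]); g=bar(0)
set_gripper(50)
env.reach(tcp(g+[0,0,90],q),q); env.move_l(tcp(g,q),rate=120,f_stop=15)
set_gripper(0); s=env.read_state(); print("grip",s["width"],s["grip_force"],s["force"],s["tool_pos"],tcp(g,q),s["time_s"])
for a in(5,12,20,30):
    env.move_l(tcp(bar(np.radians(a)),q),rate=120); s=env.read_state(); print(a,s["width"],s["force"],s["wrist_torque"])
print(s["time_s"]); cv2.imwrite("pics/s1.png",viewer.camera("side")[60:400,150:450])
E
```

```text
grip 8.733918410863401 30.000232458114624 [-0.6 -0.1  2.3] [411.2 190.3 192.1] [411.1 190.3 192. ] 5.325
5 9.145616891670414 [ 0.7 -1.1 -1.9] [-0.  -0.1 -0. ]
12 9.303254786798185 [ 0.6  0.4 -3.3] [-0.  -0.1  0. ]
20 9.2508839553615 [-0.2  0.7 -3.2] [-0.  -0.1  0. ]
30 9.001418114990134 [ 0.4  0.  -3.9] [-0.  -0.1  0.1]
6.8667
```

View pics/s1.png

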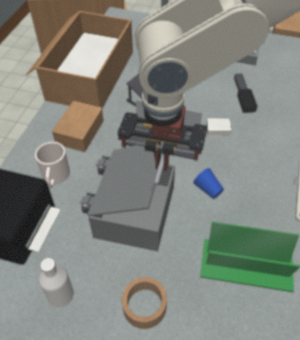

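The bar is held and the lid is up about 30° with its forks on the pins (hinge near (100,180) in the crop). Continuing to upright, then the lift.

```bash
python3 - <<'E'
from h import *
np.set_printoptions(precision=1,suppress=True)
q=tool(BR[:,0])
def st(n):
    s=env.read_state(); print(n,round(s["width"],1),s["force"],s["wrist_torque"],round(s["time_s"],1))
for a in(39,48,57,66,75,83,90):
    env.move_l(tcp(bar(np.radians(a)),q),rate=120); st(a)
env.hold(.4)
b=np.radians(84)
env.move_l(tcp(bar(b),q),rate=60); env.hold(.2); st("84")
cv2.imwrite("pics/s2.png",viewer.camera("side")[20:360,150:450])
env.move_l(tcp(bar(b,20),q),rate=60,f_stop=30); st("up20")
env.move_l(tcp(bar(b,20)+[0,0,35],q),rate=80); env.hold(.5); st("up55")
s=viewer.camera("side"); t=viewer.camera("top"); cv2.imwrite("pics/s3f.png",s); cv2.imwrite("pics/t3f.png",t)
a=cv2.resize(s[20:360,150:450],None,fx=1.6,fy=1.6); b=cv2.resize(t[80:250,200:380],(320,544))
b=cv2.resize(t[80:250,200:380],(320,302)); c=np.zeros((544,800,3),np.uint8); c[:,:480]=a; c[:302,480:]=b
cv2.imwrite("pics/c3.png",c)
E
```

```text
39 9.3 [ 0.5  0.3 -4.3] [-0. -0. -0.] 7.3
48 9.0 [-0.6 -1.3 -1.3] [-0.2  0.2  0. ] 7.8
57 9.3 [-4.6 -1.7  7. ] [-0.4  0.8  0. ] 8.2
66 9.4 [-4.5 -1.2  9. ] [-0.4  0.6  0. ] 8.7
75 9.2 [-1.9 -1.7  8. ] [-0.3  0.4 -0. ] 9.1
83 8.9 [-0.5 -1.   5.8] [-0.3  0.   0.1] 9.5
90 9.2 [-0.1 -0.2  2.5] [-0.1  0.   0.1] 9.8
84 9.3 [-0.   0.7 -2.1] [-0.  -0.3  0. ] 11.0
up20 8.8 [-0.1  0.1 -3. ] [-0.  -0.2  0. ] 11.5
up55 9.1 [ 0.7 -0.7 -4. ] [-0.  -0.2  0. ] 12.6
```

View pics/c3.png

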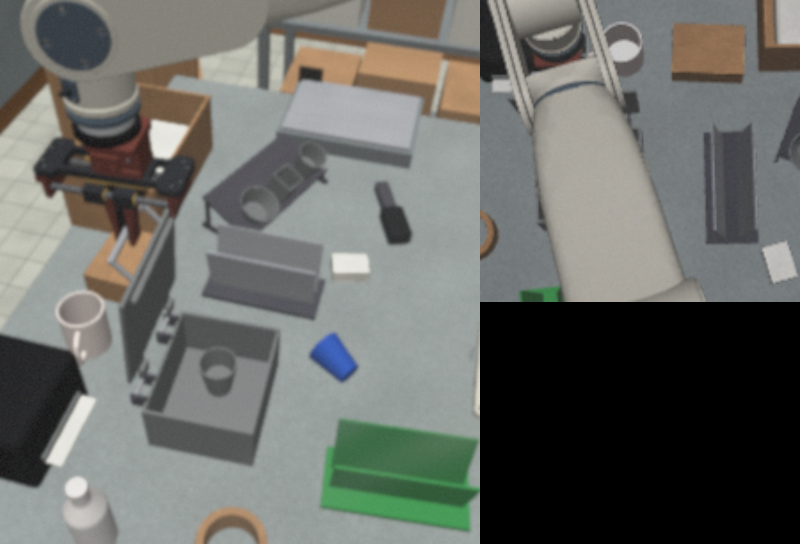

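The lid hangs upright clear of its pins, and the box tub is visible at c3 (218,365). I'll estimate the hang tilt from the plate corners (123,292), (129,378) and (176,222).

```bash
python3 - <<'E'
from h import *
s=env.read_state(); g=np.array(s["tool_pos"])-[0,0,61]
F=lambda a,b:np.array([150+a/1.6,20+b/1.6])
def pt(phi,l): # l: lid coords from hinge; raise angle=90-phi
    a=np.pi/2-phi; c,sn=np.cos(a),np.sin(a)
    d=np.array(l)-[-214,0,28]
    return g+BR@np.array([d[0]*c+d[2]*sn,d[1],-d[0]*sn+d[2]*c])
for deg in(0,4,6,8,12,16):
    p=np.radians(deg); print(deg,[np.round((proj("side",pt(p,l))[0]-[150,20])*1.6) for l in((-190,102,-3),(-21,102,-3),(-190,-102,3),(-21,102,3))], np.round(pt(p,(0,0,0))-g,0))
E
```

```text
0 [array([123., 304.]), array([140., 383.]), array([171., 195.]), array([136., 382.])] [ -28.   -1. -214.]
4 [array([122., 305.]), array([131., 382.]), array([169., 195.]), array([127., 381.])] [ -13.   -1. -215.]
6 [array([121., 305.]), array([126., 381.]), array([169., 196.]), array([122., 380.])] [  -5.   -0. -216.]
8 [array([121., 305.]), array([122., 380.]), array([168., 196.]), array([118., 379.])] [   2.    0. -216.]
12 [array([119., 306.]), array([113., 378.]), array([167., 197.]), array([108., 377.])] [  17.    1. -215.]
16 [array([118., 307.]), array([103., 376.]), array([166., 197.]), array([ 99., 374.])] [  32.    2. -213.]
```

```bash
cat >> h.py <<'E'
RD=np.array([np.sin(RY),-np.cos(RY),0]) # direction lid top faces in the rack
QR=tool(RD)
E
python3 - <<'E'
from h import *
np.set_printoptions(precision=1,suppress=True)
s=env.read_state(); p=np.array(s["tool_pos"]); p[2]=466
env.move_l(p,rate=120)
g=RK+5*RD+[0,0,400]
env.move_l(tcp(g,QR),rot=QR,rate=130); env.hold(.5)
s=env.read_state(); print(s["width"],s["force"],s["time_s"],s["tool_pos"],s["qpos"])
a=viewer.camera("side"); b=viewer.camera("top"); cv2.imwrite("pics/s4f.png",a); cv2.imwrite("pics/t4f.png",b)
c=np.zeros((600,800,3),np.uint8); c[:,:480]=cv2.resize(a[20:320,180:420],(480,600)); c[:300,480:]=cv2.resize(b[100:250,220:380],(320,300))
cv2.imwrite("pics/c4.png",c)
E
```

```text
9.188506915045705 [ 0.1  0.1 -4.2] 16.05 [514.3 -74.7 461. ] [-0.2  0.1  1.7 -0.   1.4  1.4]
```

View pics/c4.png

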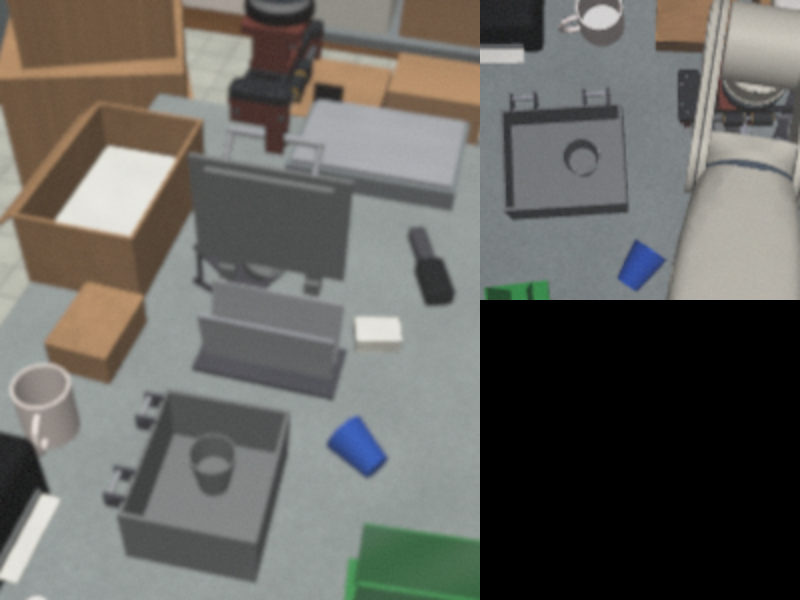

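The lid hangs over the rack (plate bottom corners at c4 (197,247) and (345,278)). The box tub rim is centred at about c4 (212,451) in the side view and (581,158) in the top view.

```bash
python3 - <<'E'
from h import *
np.set_printoptions(precision=1,suppress=True)
s=env.read_state(); g=np.array(s["tool_pos"])-[0,0,61]
def pt(phi,l):
    d=np.array(l)-[-214,0,28]; c,n=np.cos(phi),np.sin(phi)
    X=np.array([0,0,-1.])*c+RD*n; Z=RD*c+np.array([0,0,1.])*n
    return g+X*d[0]+Z*d[2]+np.cross(Z,X)*d[1]
for deg in(0,4,8,12,16):
    p=np.radians(deg); print(deg,[(proj("side",pt(p,l))[0]-[180,20])*2 for l in((-190,102,-3),(-190,-102,-3),(-21,102,-3),(-21,-102,-3))],(pt(p,(0,0,0))-g))
t=np.array([220+581/2-480/2,100+158/2]); sd=np.array([180+212/2,20+451/2])
print(tri({"top":t,"side":sd}))
E
```

```text
0 [array([186.4, 151.9]), array([352.6, 180.5]), array([193.7, 257.9]), array([341.1, 286.3])] [  -0.2   28.  -214. ]
4 [array([187. , 152.6]), array([352.7, 181.1]), array([196.9, 252.5]), array([343. , 280.5])] [  -0.1   13.  -215.4]
8 [array([187.6, 153.1]), array([352.9, 181.6]), array([200.1, 246.6]), array([345. , 274.2])] [   0.    -2.1 -215.8]
12 [array([188.2, 153.4]), array([353.1, 181.9]), array([203.1, 240.3]), array([347. , 267.5])] [   0.1  -17.1 -215.1]
16 [array([188.9, 153.6]), array([353.3, 182. ]), array([206.1, 233.6]), array([349.1, 260.4])] [   0.2  -32.1 -213.4]
(array([526.4, 166.5,  75.5]), array([-0. , -0.5,  0.4,  0.1]))
```

```bash
python3 - <<'E'
from h import *
np.set_printoptions(precision=1,suppress=True)
g=RK+2*RD
def st(n):
    s=env.read_state(); print(n,round(s["width"],1),s["force"],s["tool_pos"],round(s["time_s"],1))
env.move_l(tcp(g+[0,0,350],QR),rate=100); st("a")
print(env.move_l(tcp(g+[0,0,245],QR),rate=70,f_stop=12)); st("b")
print(env.move_l(tcp(g+[0,0,228],QR),rate=25,f_stop=7)); st("c")
a=viewer.camera("side"); b=viewer.camera("top"); cv2.imwrite("pics/s5f.png",a)
cv2.imwrite("pics/c5.png",cv2.resize(a[60:260,200:400],(600,600)))
E
```

```text
a 9.1 [ 0.8  0.2 -3.9] [514.6 -71.8 411.4] 16.8
False
b 8.9 [-0.3 -0.4 -3.5] [514.5 -71.7 306.4] 18.4
True
c 9.4 [ 0.2 -0.9  3. ] [514.8 -71.9 300.2] 18.8
```

View pics/c5.png

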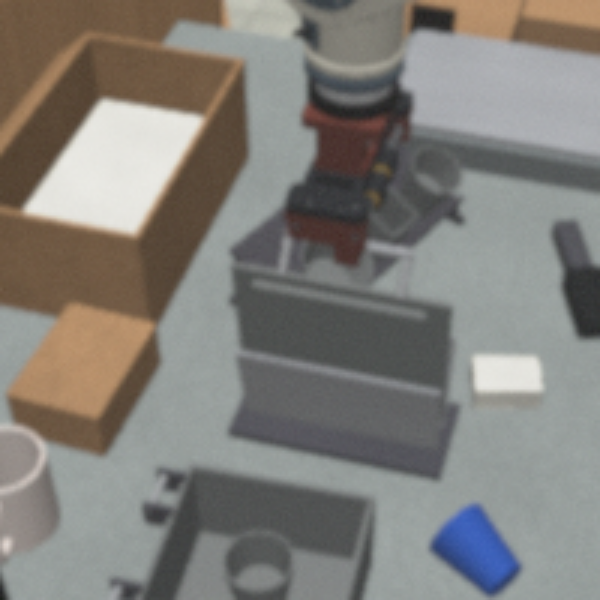

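Contact came at bar z≈239, as expected with the forks on the base, and the lid sits between the rack walls. Releasing and going to the round tub.

```bash
python3 - <<'E'
from h import *
np.set_printoptions(precision=1,suppress=True)
def st(n):
    s=env.read_state(); print(n,round(s["width"],1),round(s["grip_force"],1),s["force"],s["tool_pos"],round(s["time_s"],1))
s=env.read_state(); p=np.array(s["tool_pos"])
set_gripper(44); env.hold(.3); env.move_l(p+[0,0,60],rate=80); env.move_l(p+[0,0,150],rate=200); st("free")
q=tool(TX,-TAX); set_gripper(84)
env.reach(tcp(RIM+90*TAX,q),q); st("above")
a=viewer.camera("side")
print(env.move_l(tcp(RIM-5*TAX,q),rate=90,f_stop=12)); st("at")
set_gripper(0); st("grip")
env.move_l(tcp(RIM+20*TAX,q),rate=60,f_stop=30); st("up")
b=viewer.camera("side"); c=viewer.camera("top")
cv2.imwrite("pics/s6f.png",b); cv2.imwrite("pics/t6f.png",c)
o=np.zeros((600,800,3),np.uint8); o[:300,:400]=cv2.resize(a[80:230,240:440],(400,300)); o[300:,:400]=cv2.resize(b[80:230,240:440],(400,300)); o[:300,400:]=cv2.resize(c[120:270,290:490],(400,300))
cv2.imwrite("pics/c6.png",o)
E
```

```text
free 43.8 0.0 [-0.2  0.6 -0.8] [514.3 -71.8 449. ] 21.5
above 84.4 0.0 [ 0.7 -0.   0. ] [ 434.9 -347.2  241.9] 24.1
False
at 84.0 0.0 [-0.3  0.4  0.7] [ 472.1 -361.5  155.9] 25.4
grip 61.1 30.0 [-2.3  0.6  3.8] [ 472.  -361.4  155.7] 25.9
up 61.0 30.0 [ 0.1  0.9 -1.5] [ 462.2 -357.7  178.5] 26.4
```

View pics/c6.png

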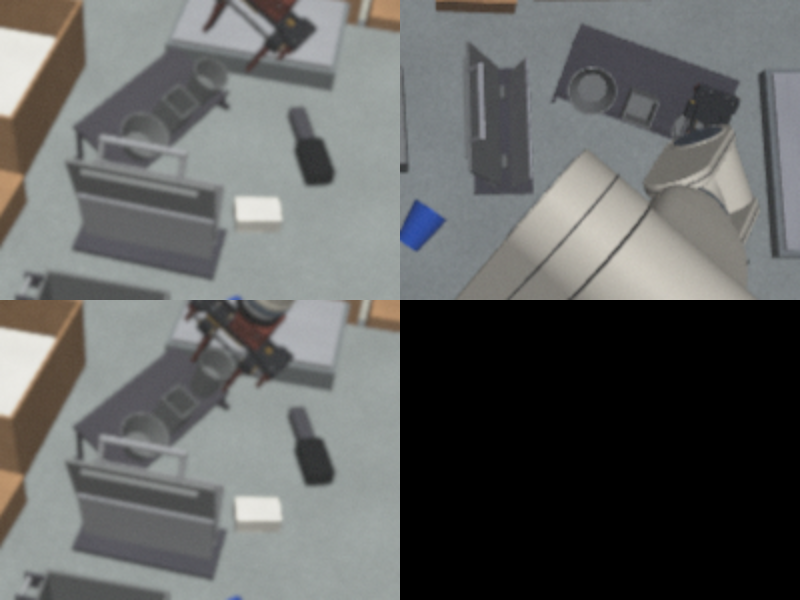

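The lid stands in the rack. The round tub is held at 61 mm width and lifted, with the square and low tubs undisturbed at (640,105) and (592,90). Carrying it over the lid to the box.

```bash
python3 - <<'E'
from h import *
np.set_printoptions(precision=1,suppress=True)
def st(n):
    s=env.read_state(); print(n,round(s["width"],1),s["force"],s["tool_pos"],round(s["time_s"],1))
q=tool(TX,-TAX); env.move_l(tcp(RIM+80*TAX,q),rate=150)
q1=tool(TX); env.move_l(tcp(np.r_[RIM[:2]-[20,0],370],q1),rot=q1,rate=130); st("up")
q=tool(BR[:,0]); T=np.array([526.4,166.5,0])
env.reach(tcp(T+[0,0,370],q),q); st("over")
env.move_l(tcp(T+[0,0,210],q),rate=150); env.hold(.3); st("hover")
a=viewer.camera("side"); cv2.imwrite("pics/s7f.png",a)
print(env.move_l(tcp(T+[0,0,112],q),rate=60,f_stop=8)); st("in")
print(env.move_l(tcp(T+[0,0,97],q),rate=25,f_stop=8)); st("down")
b=viewer.camera("side"); cv2.imwrite("pics/s8f.png",b)
E
```

```text
up 61.0 [ 0.2  0.6 -1.4] [ 473.9 -369.5  430.2] 28.8
over 61.0 [ 0.5  0.4 -0.9] [526.7 165.7 431. ] 30.7
hover 61.4 [ 0.   0.  -1.5] [526.6 166.6 271.5] 32.3
False
in 61.1 [-0.  -0.  -0.2] [526.6 166.5 173.3] 34.1
False
down 61.3 [ 1.3  0.1 -1.4] [526.3 166.5 157.9] 34.8
```

```bash
python3 - <<'E'
from h import *
np.set_printoptions(precision=1,suppress=True)
def st(n):
    s=env.read_state(); print(n,round(s["width"],1),s["force"],s["tool_pos"],round(s["time_s"],1))
s=env.read_state(); p=np.array(s["tool_pos"]); p[2]=61+94.5
print(env.move_l(p,rate=15,f_stop=5)); st("d")
set_gripper(74); env.hold(.3); env.move_l(p+[0,0,60],rate=80); env.move_l(p+[0,0,200],rate=200)
env.reach([330,-350,400],tool([1,0,0])); env.hold(.3); st("away")
a=viewer.camera("side"); b=viewer.camera("top"); cv2.imwrite("pics/s9f.png",a); cv2.imwrite("pics/t9f.png",b)
o=np.zeros((600,800,3),np.uint8); o[:,:400]=cv2.resize(a[130:310,225:345],(400,600)); o[:300,400:]=cv2.resize(b[130:250,220:380],(400,300)); o[300:,400:]=cv2.resize(a[60:360,120:520],(400,300))
cv2.imwrite("pics/c9.png",o)
E
```

```text
True
d 61.3 [-0.1 -0.2  6. ] [526.6 166.6 156.1] 35.1
away 74.0 [ 0.1  0.4 -1. ] [ 330.3 -349.7  399.9] 39.9
```

View pics/c9.png

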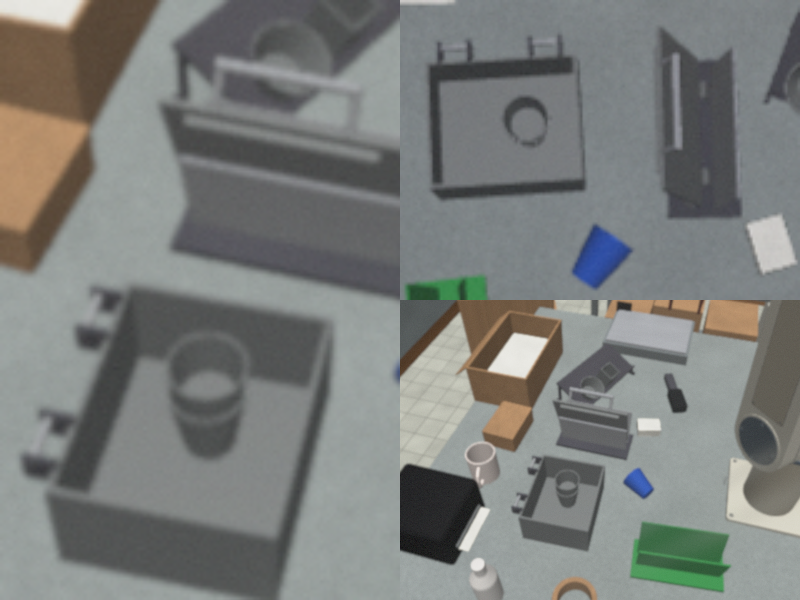

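The tubs look nested: upper rim at c9 (209,367), lower rim's front arc at (207,421). I'll check that against the projection.

```bash
python3 - <<'E'
from h import *
np.set_printoptions(precision=0,suppress=True)
th=np.linspace(0,2*np.pi,90)
for z,r in((105,32),(110,32),(115,32),(75,32)):
    c=(proj("side",np.c_[526.5+r*np.cos(th),166.5+r*np.sin(th),np.full(90,z)])-[225,130])/.3
    d=(proj("top",np.c_[526.5+r*np.cos(th),166.5+r*np.sin(th),np.full(90,z)])-[220,130])*2.5+[400,0]
    print(z,"side",c.min(0),c.max(0),"top",d.min(0),d.max(0))
E
```

```text
105 side [161. 329.] [245. 397.] top [500.  93.] [549. 141.]
110 side [160. 325.] [245. 394.] top [499.  92.] [549. 140.]
115 side [160. 321.] [245. 390.] top [499.  91.] [548. 139.]
75 side [163. 353.] [246. 420.] top [502.  98.] [550. 145.]
```

The observed rims (333–402 and 421) match the nested prediction (329–397 and 420), and the tubs stand upright. Handing in.

```bash
python3 -c "
from station import workorder; print(workorder.sign_off())"
```

```text
the job is handed in; nothing more can be done
None
```

I handed the job in at about 40 s: the lid stands in the grey rack hinge edge down, and the round tub is nested upright in the box's tub, both confirmed in the last pictures; the other objects looked undisturbed, and no verdict was returned.

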